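# Peel the top tray off an oily nested stack and hold it over the drip grate

## Task

The top steel tray has stuck in the nested stack on the injector bench: take it by the lug at its corner and peel it off by lifting that corner first, so that it comes up at a clear slant while the opposite corner still sits in the stack, and leave the rest of the stack where it is. Then carry the tray over to the perforated drip grate and finish while still holding it there: steady, centred over the grate, right way up and roughly level, at least 10 cm above the bench and carried by the gripper alone. Do not disturb the injectors and other things lying about.

Things in the scene. Friction and masses are not known exactly. Their poses are not given: they have to be found in the camera images.
- tray: Top tray of the stack: steel pan 176 (x) x 116 (y) x 34 mm, walls 4 mm, open above, 0.2 kg; 3 mm flange 210 x 150 mm round its rim, flange top 34 mm above the underside; a lifting lug on the flange at the +x +y corner. Origin: underside centre, z up. Starts sunk 22 mm into the tray below with 4 mm play all round, stuck on its long sides (a straight pull takes about 6 to 12 N; comes free when raised 10 to 20 mm).
- tray_lug (a point): Centre of the tray's lug: upright plate 28 mm long, 10 mm thick, 30 mm high above the flange top, at (95.5, 63, 49) mm in the tray's frame (starts 97 mm above the bench). Its length runs along the tray's diagonal, 0.583 rad from the tray's x towards its y, so fingers close across the diagonal. Axes as the tray's.
- tray_heel (a point): The bottom outside corner of the tray's pan diagonally opposite the lug, at (-88, -58, 0) mm in the tray's frame.
- stack: The lower nested trays, stuck together as one loose body of 2 kg: same make as the top tray, no lug, flanges 210 x 150 mm, the uppermost flange 70 mm above the bench. Origin: centre of the underside, on the bench; axes as the tray's. The top tray's underside starts 48 mm above this origin.
- grate: Drip grate fixed to the bench: perforated metal panel 230 (x) x 190 (y) mm with a raised dark frame, 16 mm high in all. Origin: centre of its underside, on the bench.
- injector0: Bystander: fuel injector lying between the stack and the grate, 160 mm long, 26 mm thick, steel and black. Origin: underside, near mid-length.
- injector1: Bystander: fuel injector lying beyond them, 160 mm long, 26 mm thick, steel and black. Origin: underside, near mid-length.
- injector2: Bystander: fuel injector lying on the far left, 160 mm long, 26 mm thick, steel and black. Origin: underside, near mid-length.
- injector3: Bystander: fuel injector lying on the far right, 160 mm long, 26 mm thick, steel and black. Origin: underside, near mid-length.
- wrench: Bystander: steel wrench 180 mm long lying beyond the stack and the grate, left of centre. Origin near mid-length.
- cleaner: Bystander: aluminium tin, 66 mm across and 70 mm tall, standing far off on the right. Origin: centre of its underside.
- collet: Bystander: steel turned part, 44 mm across and 40 mm tall, standing far off on the left. Origin: centre of its underside.

How it is judged:
By the outcome, as a careful person would: the job done as asked, in the order asked, and still so for the second after the job is handed in, while the arm keeps its last pose, push and grip.
It also fails if it takes over 45 s, if anything falls off the work surface, if the arm or the gripper's body presses on something with over 40 N, if the wrist force passes 120 N, or if a joint passes its speed limit or range.

## Robot

A 6-joint arm with a two-finger parallel gripper is mounted at the origin on the work surface. World frame = base frame: x ahead of the robot, y to its left, z up, the work surface at z = 0. Lengths are in m, angles in rad, forces in N, time in s.
With the tool pointing down it reaches from about 0.25 to 0.775 m from the base axis. Payload 4 kg.
Tool frame: the origin (TCP) lies at the very end of the fingers, on their centre line; the grasp point (between the pads) lies 19 mm behind it (robot.hold_point_z is the distance from the TCP to the grasp point, in m); z points along the fingers, y is the line along which they close (so a half turn about z gives the same grasp; the last joint's range is limited). The gripper opens to 94 mm and grips with 3 to 60 N. Pads are 16 mm wide; open, the fingers measure 119 mm over their backs; the gripper's body (75 mm by 177 mm) begins 78 mm behind the grasp point.
Start: joints at [-1.267, 0.087, 1.371, -0, 1.684, -0.103], TCP at [0.218, -0.505, 0.206] pointing down, gripper open.
Joint ranges: [-3.1, 3.1], [-0.76, 2.03], [0.27, 2.55], [-1.08, 4.22], [0.17, 2.65], [-2.57, 2.57]. Speed limits (rad/s): [2.79, 2.79, 3.14, 3.14, 3.14, 3.14].

## Interface

Orientations are given as [roll, pitch, yaw] about the fixed x, y, z axes, in that order (R = Rz(yaw) Ry(pitch) Rx(roll)).
In Python, from bench import robot gives the robot as it stands.
- The arm moves only by the tool carry_out, never from a script. Its argument "steps" is a list of rows, each a list of 3 entries, a list of its own where there are three numbers: the shift along the tool's x, y, z in m, then the turn about the tool's z in units of 10 degrees (1.0 is 10 degrees), then the closure, from -1 (fully open) to 1 (shut). In form: [[[tx, ty, tz], roll, jaw], ...]. A call has 1 to 10 rows; each row is the pose to reach, as a shift and turn from the pose commanded when the call began, along the tool's axes at that moment; what a row does not reach only later rows make up. A row lasts 1/8 s, in which the tool goes at most 62.5 mm and 10.7 degrees, less where a joint would pass 70% of its speed; a pose out of reach is approached as far as the arm can. A call with a gripper value outside its range is refused whole. The fingers move at their own pace and stop on an object; the grip force is fixed at half the most. Time passes only in rows, so rows that repeat a pose let the fingers close. It gives the time, the measured TCP pose, the force, the opening and the grip force at its end, in the units of the state.
- robot.get_obs(): the state, without advancing time (a new reading comes with each control period).
- robot.snapshot(name): name is "scene" or "top" or "wrist"; returns a dict with "image" (420x560x3 uint8, red, green, blue), "z_map" (420x560 float32, m along the optical axis (not along the pixel's ray), 0 where there is no reading), "mtx" (3x3 intrinsics, pixels), "D" ([k1, k2, p1, p2, k3] as OpenCV has them; the pictures are not rectified), "R" (3x3) and "t" (3): a world point X has camera coordinates R X + t. Camera axes: x right, y down, z forward; pixel columns grow to the right and rows downward; lengths in m; the calibration is good to about 2 mm. A picture is of the moment at which its call begins.
- robot.close_job(): hands the job in; it is judged then, once.
The state is a dict: "time": time; "joint_positions": joint angles; "qvel": joint speeds; "joint_torque": joint torques, N m; "tool_pos": TCP position; "ee_rot": TCP orientation; "wrist_force": force on the tool from outside, world axes, zero at the start; "wrist_torque": the same for the moment, N m; "width": finger opening in m; "finger_force": force on a finger pad.
Only numpy, scipy, OpenCV 4.12 (cv2) and the standard library are available. Lean on these libraries where they do the work, as an engineer would, in place of code of your own. Each camera call takes 0.05 s, during which the arm holds its last target. There are 200 camera calls.

## Working session

There is one attempt and no reset: what is moved stays moved. The work goes in short steps, Python scripts to look and compute and a tool call to move; the robot and the scene stay as the last step left them, time stands still between calls to the robot, and variables do not carry over. Pictures are saved under pics/ and viewed, at most 10 in all, crops included, and the job is handed in when it is done.

Besides the shell and the picture viewer there is one more tool, called after "Call:" as a command line: name --argument value ..., lists and objects as JSON in quotes. carry_out: Moves the arm, as the interface text tells. Its arguments: {"type":"object","properties":{"steps":{"type":"array","items":{"type":"array"}}},"required":["steps"]}

```bash
mkdir -p pics && ls && cat > h.py <<'E'
import numpy as np, cv2
from scipy.spatial.transform import Rotation as Ro
from bench import robot
def snap(n):
    s=robot.snapshot(n); return s
def world(s):
    z=s["z_map"]; h,w=z.shape
    u,v=np.meshgrid(np.arange(w),np.arange(h))
    p=cv2.undistortPoints(np.stack([u,v],-1).reshape(-1,1,2).astype(np.float64),np.array(s["mtx"]),np.array(s["D"])).reshape(h,w,2)
    c=np.dstack([p,np.ones((h,w))])*z[...,None]
    W=(c-np.array(s["t"]))@np.array(s["R"])
    W[z==0]=np.nan
    return W
def save(s,f): cv2.imwrite("pics/"+f,cv2.cvtColor(s["image"],cv2.COLOR_RGB2BGR))
E
python3 - <<'E'
from h import *
for n in ["top","scene"]:
    s=snap(n); save(s,n+"0.png"); np.savez("/tmp/"+n,**{k:np.array(v) for k,v in s.items()})
    W=world(s); 
    print(n,(-np.array(s["R"]).T@s["t"]).round(3), np.isnan(W[...,0]).mean())
    np.save("/tmp/W"+n,W)
    for a,b in[(0.06,0.078),(0.078,0.09),(0.09,0.13)]:
        m=((W[...,2]>a)&(W[...,2]<b)).astype(np.uint8)
        k,l,st,c=cv2.connectedComponentsWithStats(m)
        for i in range(1,k):
            if st[i,4]>25:
                q=W[l==i]; print(a,b,st[i],q.mean(0).round(3),q.min(0).round(3),q.max(0).round(3))
o=robot.get_obs(); print(o)
E
```

```text
pics
top [0.412 0.01  1.373] 0.003784013605442177
0.06 0.078 [ 71 119  13  13  47] [0.831 0.565 0.069] [0.82  0.555 0.06 ] [0.852 0.586 0.077]
0.06 0.078 [ 91 118  14  14  44] [0.831 0.504 0.068] [0.819 0.495 0.06 ] [0.856 0.526 0.077]
0.06 0.078 [ 44 142  33  72 635] [0.697 0.61  0.063] [0.581 0.571 0.06 ] [0.789 0.662 0.078]
0.06 0.078 [355 150  23  22 368] [ 0.717 -0.267  0.069] [ 0.686 -0.298  0.06 ] [ 0.749 -0.235  0.077]
0.06 0.078 [ 46 153   8   7  26] [0.748 0.649 0.062] [0.738 0.637 0.06 ] [0.757 0.66  0.066]
0.06 0.078 [ 65 198  10  10  35] [0.61  0.588 0.062] [0.598 0.573 0.06 ] [0.624 0.6   0.065]
0.06 0.078 [ 43 207   7  11  33] [0.584 0.653 0.062] [0.57  0.643 0.06 ] [0.599 0.662 0.068]
0.06 0.078 [ 44 209  28  26 182] [0.555 0.615 0.063] [0.522 0.58  0.06 ] [0.592 0.656 0.077]
0.06 0.078 [204 220  27   5  41] [0.549 0.164 0.066] [0.541 0.128 0.06 ] [0.552 0.201 0.078]
0.06 0.078 [192 223   6  34  53] [0.506 0.232 0.067] [0.452 0.222 0.06 ] [0.546 0.235 0.077]
0.06 0.078 [ 55 231  18  19  92] [0.507 0.596 0.062] [0.478 0.575 0.06 ] [0.53  0.625 0.067]
0.06 0.078 [235 23
[... 4515 characters left out ...]
int_positions': array([-1.26707766e+00,  8.78643863e-02,  1.37207198e+00, -2.76013347e-05,
        1.68362177e+00, -1.03136383e-01]), 'qvel': array([ 1.40281889e-05, -2.05158981e-04, -1.40403188e-03,  9.70382779e-04,
        1.38163377e-03, -1.31037159e-03]), 'joint_torque': array([ 1.78881775e-03, -3.41254985e+01, -3.03300798e+01,  7.20048649e-02,
        3.04343342e-02, -8.80312655e-05]), 'tool_pos': array([ 0.21746752, -0.50464269,  0.20444617]), 'ee_rot': array([-3.13963480e+00, -1.75066852e-04,  4.06851794e-01]), 'wrist_force': array([-0.71740558,  0.72807888,  0.10449622]), 'wrist_torque': array([-0.04206667,  0.02879343, -0.02426594]), 'finger_force': 0.0, 'width': 0.0942682767999945}
```

View pics/top0.png

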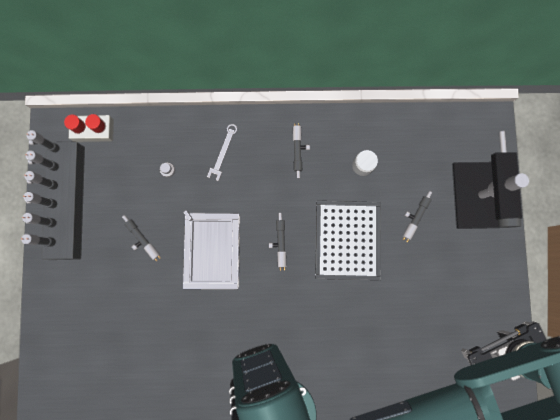

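View pics/scene0.png

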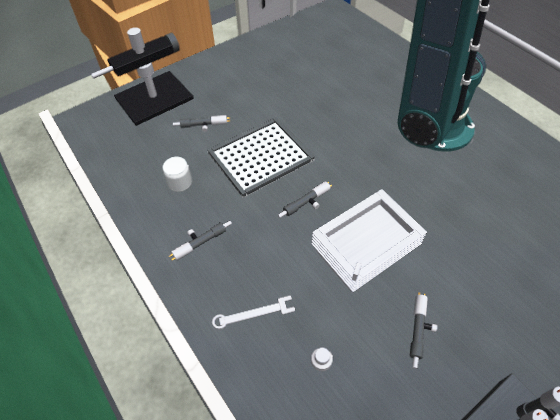

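The top view shows the tray nearly axis-aligned at cols 183–239, rows 211–289, with its lug at about (188,216). The grate is at cols 316–380, rows 201–279, with injector0 between them at (281,245). The scene view agrees, with the lug at about (356,270).

```bash
python3 - <<'E'
from h import *
for n in["top","scene"]:
    W=np.load(f"/tmp/W{n}.npy"); Z=W[...,2]
    roi=(W[...,0]>.33)&(W[...,0]<.6)&(W[...,1]>.08)&(W[...,1]<.28)
    f=W[roi&(Z>.078)&(Z<.088)]
    print(n,"flange",cv2.minAreaRect(f[:,:2].astype(np.float32)),np.median(f[:,2]))
    l=W[roi&(Z>.106)&(Z<.118)]
    print(" lugtop",np.median(l,0).round(4),len(l),cv2.minAreaRect(l[:,:2].astype(np.float32)))
    g=(W[...,0]>.33)&(W[...,0]<.65)&(W[...,1]>-.3)&(W[...,1]<-.05)&(Z>.009)&(Z<.03)
    k,lab,st,c=cv2.connectedComponentsWithStats(g.astype(np.uint8)); i=1+st[1:,4].argmax()
    q=W[lab==i]; print(" grate",cv2.minAreaRect(q[:,:2].astype(np.float32)),np.median(q[:,2]))
E
```

```text
top flange ((0.4667690396308899, 0.18094301223754883), (0.1507110893726349, 0.20889915525913239), 88.50668334960938) 0.08169765888110864
 lugtop [0.5627 0.241  0.1118] 38 ((0.5629951357841492, 0.2414344996213913), (0.02815369889140129, 0.008908172138035297), 33.67720413208008)
 grate ((0.4931536316871643, -0.20926110446453094), (0.18631285429000854, 0.23013544082641602), 88.73706817626953) 0.013409470020895875
scene flange ((0.466713011264801, 0.1814498007297516), (0.15152624249458313, 0.2150219976902008), 88.81210327148438) 0.08182740288084166
 lugtop [0.5629 0.244  0.1115] 68 ((0.561547577381134, 0.24324677884578705), (0.02922677993774414, 0.009559194557368755), 31.583459854125977)
 grate ((0.49217531085014343, -0.2094145119190216), (0.18793025612831116, 0.23245111107826233), 87.63917541503906) 0.011256578915542086
```

Call:
carry_out --steps '[[[0.025, -0.05, 0], -0.3, -1], [[0.05, -0.1, 0], -0.6, -1], [[0.08, -0.15, 0], -1, -1], [[0.11, -0.2, 0], -1, -1], [[0.14, -0.25, 0], -1, -1], [[0.18, -0.28, 0], -1, -1], [[0.22, -0.31, 0], -1, -1]]'

```text
time: 0.98
tool_pos: [0.2971, -0.1318, 0.2053]
ee_rot: [3.141, -0.0, 0.581]
wrist_force: [1.7, -0.6, 0.0]
width: 0.0945
finger_force: 0.0
```

```bash
cat >> h.py <<'E'
def to(x,y,z,yaw):
    o=robot.get_obs(); R=Ro.from_euler("xyz",o["ee_rot"]).as_matrix()
    d=R.T@(np.array([x,y,z])-o["tool_pos"]); t=-np.degrees(yaw-o["ee_rot"][2])/10
    print("at",o["tool_pos"].round(4),o["ee_rot"].round(3),"shift",d.round(4),"turn",round(t,3))
E
python3 -c "
from h import *
to(.563,.242,.16,.559)"
```

```text
at [ 0.2971 -0.1318  0.2053] [ 3.141 -0.     0.581] shift [ 0.4273 -0.1668  0.0453] turn 0.124
```

Call:
carry_out --steps '[[[0.05, -0.025, 0], 0.12, -1], [[0.1, -0.05, 0], 0.12, -1], [[0.155, -0.07, 0], 0.12, -1], [[0.21, -0.09, 0], 0.12, -1], [[0.265, -0.11, 0], 0.12, -1], [[0.32, -0.13, 0.01], 0.12, -1], [[0.375, -0.15, 0.02], 0.12, -1], [[0.427, -0.167, 0.035], 0.12, -1], [[0.427, -0.167, 0.045], 0.12, -1], [[0.427, -0.167, 0.045], 0.12, -1]]'

```text
time: 2.22
tool_pos: [0.5609, 0.24, 0.1584]
ee_rot: [-3.141, 0.004, 0.561]
wrist_force: [-0.3, -0.4, 0.7]
width: 0.094
finger_force: 0.0
```

```bash
python3 - <<'E'
from h import *
s=snap("wrist"); save(s,"w1.png"); W=world(s); Z=W[...,2]
l=W[(Z>.106)&(Z<.118)&(abs(W[...,0]-.563)<.03)&(abs(W[...,1]-.242)<.03)]
print(len(l)); 
if len(l)>10: print(np.median(l,0).round(4),cv2.minAreaRect(l[:,:2].astype(np.float32)))
f=W[(Z>.076)&(Z<.087)]; print(np.median(f[:,2]))
to(.563,.242,.087,.559)
E
```

```text
554
[0.5641 0.245  0.111 ] ((0.5633223056793213, 0.24427850544452667), (0.02798909693956375, 0.009810584597289562), 31.719810485839844)
0.0810720665616732
at [0.5614 0.2398 0.1601] [3.141e+00 2.000e-03 5.600e-01] shift [ 0.0026 -0.0011  0.0731] turn 0.005
```

View pics/w1.png

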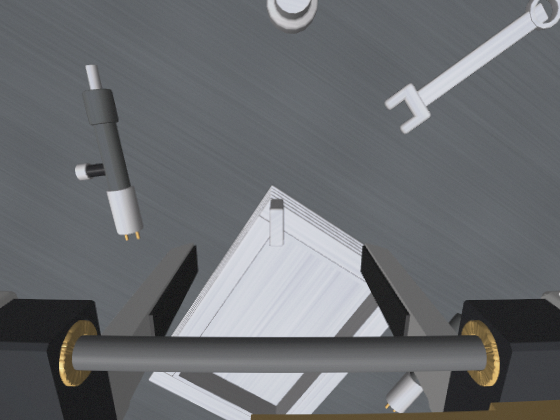

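The wrist view shows the lug at about (277,222), centred between the open pads, with nothing under the fingers. I'll descend and grip.

Call:
carry_out --steps '[[[0.003, -0.002, 0.03], 0, -0.6], [[0.003, -0.002, 0.055], 0, -0.4], [[0.003, -0.002, 0.073], 0, -0.2], [[0.003, -0.002, 0.073], 0, 0.2], [[0.003, -0.002, 0.073], 0, 0.6], [[0.003, -0.002, 0.073], 0, 1], [[0.003, -0.002, 0.073], 0, 1], [[0.003, -0.002, 0.073], 0, 1]]'

```text
time: 3.28
tool_pos: [0.5638, 0.244, 0.0878]
ee_rot: [3.141, -0.001, 0.56]
wrist_force: [-0.2, -0.0, -0.6]
width: 0.0174
finger_force: 0.0
```

Call:
carry_out --steps '[[[0, 0, 0], 0, 1], [[0, 0, 0], 0, 1], [[0, 0, 0], 0, 1]]'

```text
time: 3.65
tool_pos: [0.5637, 0.244, 0.0875]
ee_rot: [3.141, -0.0, 0.56]
wrist_force: [0.1, -0.6, -0.2]
width: 0.0093
finger_force: 30.0
```

Call:
carry_out --steps '[[[0, 0, -0.003], 0, 1], [[-0.001, 0, -0.006], 0, 1], [[-0.002, 0, -0.009], 0, 1], [[-0.003, 0, -0.012], 0, 1], [[-0.004, 0, -0.015], 0, 1], [[-0.005, 0, -0.018], 0, 1], [[-0.005, 0, -0.018], 0, 1]]'

```text
time: 4.53
tool_pos: [0.5585, 0.241, 0.1057]
ee_rot: [-3.141, 0.002, 0.56]
wrist_force: [-2.6, -0.9, -6.9]
width: 0.0097
finger_force: 30.0
```

```bash
cat >> h.py <<'E'
def plane(s,lo=.06,hi=.2,c=None,d=.13):
    W=world(s); o=robot.get_obs(); c=o["tool_pos"][:2] if c is None else np.array(c)
    return W
E
python3 - <<'E'
from h import *
o=robot.get_obs(); print(o["tool_pos"],o["wrist_force"],o["wrist_torque"],o["width"])
for n in["scene","top"]:
    s=snap(n); W=world(s)
    if n=="scene": cv2.imwrite("pics/s2.png",cv2.resize(cv2.cvtColor(s["image"][140:320,260:460],cv2.COLOR_RGB2BGR),(800,720))[:600])
    # floor of tray pan (52 mm at start)
    r=(abs(W[...,0]-.467)<.07)&(abs(W[...,1]-.181)<.042)&(W[...,2]>.04)&(W[...,2]<.11)
    q=W[r]; A=np.c_[q[:,:2]-[.467,.181],np.ones(len(q))]
    for _ in range(6):
        p=np.linalg.lstsq(A,q[:,2],rcond=None)[0]; k=abs(A@p-q[:,2])<.004; A,q=A[k],q[k]
    print(n,len(q),p.round(4),"tilt deg",np.degrees(np.arctan(np.hypot(*p[:2]))).round(1))
E
```

```text
[0.55854722 0.24097045 0.10570663] [-2.60443465 -0.85946954 -6.90666786] [ 0.08928004 -0.00782239 -0.07027125] 0.009728897122717038
scene 130 [0.073  0.0519 0.0611] tilt deg 5.1
top 873 [0.0588 0.0333 0.0606] tilt deg 3.9
```

View pics/s2.png

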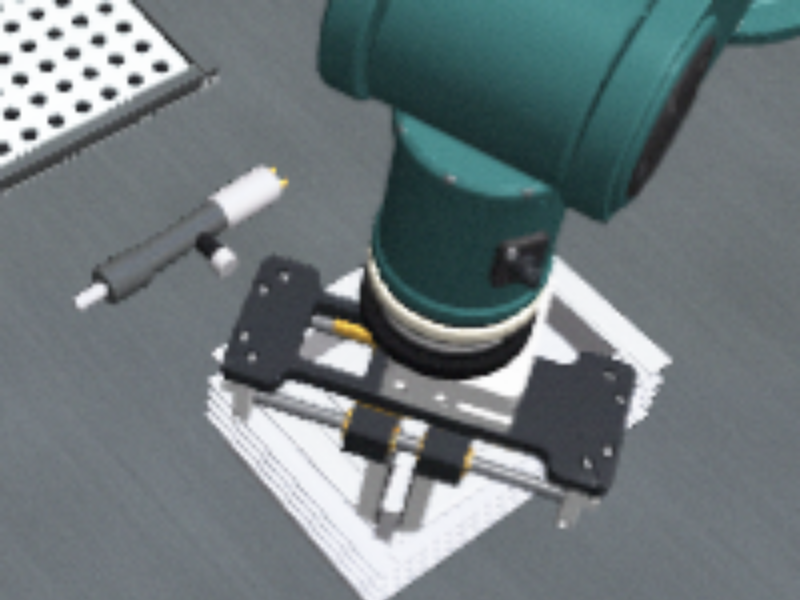

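The lug is held and its corner is rising, with the tray slanted about 4–5° and the heel still down in the stack. I'll continue along the arc.

Call:
carry_out --steps '[[[-0.001, 0, -0.003], 0, 1], [[-0.002, 0, -0.006], 0, 1], [[-0.003, 0, -0.009], 0, 1], [[-0.004, 0, -0.012], 0, 1], [[-0.005, 0, -0.015], 0, 1], [[-0.006, 0, -0.018], 0, 1], [[-0.007, 0, -0.021], 0, 1], [[-0.008, 0, -0.024], 0, 1], [[-0.008, 0, -0.024], 0, 1]]'

```text
time: 5.75
tool_pos: [0.5535, 0.2375, 0.1305]
ee_rot: [3.141, -0.003, 0.56]
wrist_force: [-1.0, 3.2, -1.1]
width: 0.0103
finger_force: 30.0
```

```bash
cat >> h.py <<'E'
def floor(c,zlo,zhi,n="top"):
    s=snap(n); W=world(s)
    r=(abs(W[...,0]-c[0])<.07)&(abs(W[...,1]-c[1])<.042)&(W[...,2]>zlo)&(W[...,2]<zhi)
    q=W[r]; A=np.c_[q[:,:2]-c,np.ones(len(q))]
    for t in(.02,.01,.006,.004,.004,.003):
        p=np.linalg.lstsq(A,q[:,2],rcond=None)[0]; k=abs(A@p-q[:,2])<t; A,q=A[k],q[k]
    print(n,len(q),"grad",p[:2].round(3),"zc",p[2].round(4),"tilt",np.degrees(np.arctan(np.hypot(*p[:2]))).round(1))
    return s,W
E
python3 - <<'E'
from h import *
o=robot.get_obs(); print(o["tool_pos"],o["wrist_force"],o["wrist_torque"],o["width"])
s,W=floor((.462,.179),.04,.12)
floor((.462,.179),.04,.12,"scene")
E
```

```text
[0.55350603 0.23746603 0.13047989] [-0.99723684  3.18490724 -1.10721727] [ 0.74492005  0.36632893 -0.30483105] 0.010325552517048961
top 766 grad [0.169 0.112] zc 0.0714 tilt 11.5
scene 159 grad [0.175 0.107] zc 0.0717 tilt 11.6
```

Call:
carry_out --steps '[[[-0.001, 0, -0.003], 0, 1], [[-0.002, 0, -0.006], 0, 1], [[-0.003, 0, -0.009], 0, 1], [[-0.004, 0, -0.011], 0, 1], [[-0.004, 0, -0.011], 0, 1], [[-0.004, 0, -0.011], 0, 1]]'

```text
time: 6.6
tool_pos: [0.5495, 0.2351, 0.1407]
ee_rot: [3.141, -0.001, 0.56]
wrist_force: [0.5, 3.2, -1.4]
width: 0.0099
finger_force: 30.0
```

```bash
python3 - <<'E'
from h import *
o=robot.get_obs(); print(o["tool_pos"],o["wrist_force"],o["wrist_torque"],o["width"])
s,W=floor((.46,.178),.04,.13)
E
```

```text
[0.54951712 0.2350643  0.14065632] [ 0.45069893  3.15411205 -1.3768848 ] [ 0.72712219 -0.33925228 -0.33017765] 0.009886818906335254
top 773 grad [0.221 0.137] zc 0.0756 tilt 14.6
```

The slant is now 14.6° with the heel at its seated height. I'll lift the tray clear.

Call:
carry_out --steps '[[[0, 0, -0.006], 0, 1], [[0, 0, -0.012], 0, 1], [[0, 0, -0.018], 0, 1], [[0, 0, -0.026], 0, 1], [[0, 0, -0.036], 0, 1], [[0, 0, -0.046], 0, 1], [[0, 0, -0.058], 0, 1], [[0, 0, -0.07], 0, 1], [[0, 0, -0.08], 0, 1], [[0, 0, -0.08], 0, 1]]'

```text
time: 7.9
tool_pos: [0.5498, 0.2351, 0.2219]
ee_rot: [3.141, -0.002, 0.56]
wrist_force: [0.1, -0.5, -1.2]
width: 0.0098
finger_force: 30.0
```

```bash
python3 - <<'E'
from h import *
o=robot.get_obs(); print(o["tool_pos"],o["wrist_force"],o["wrist_torque"],o["width"])
s,W=floor((.46,.178),.08,.22); save(s,"t3.png")
s,W=floor((.46,.178),.08,.22,"scene")
save(s,"s3.png")
E
```

```text
[0.54978393 0.23511212 0.22189854] [ 0.12338835 -0.51570553 -1.1885312 ] [ 0.08476509 -0.13760805 -0.04086158] 0.009762954828517117
top 949 grad [0.242 0.148] zc 0.1536 tilt 15.8
scene 386 grad [0.245 0.161] zc 0.1538 tilt 16.4
```

View pics/s3.png

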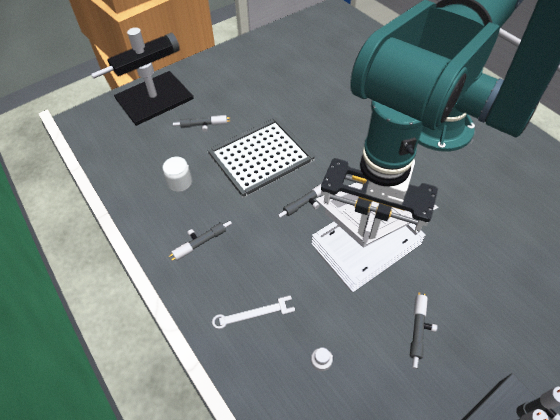

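The tray hangs clear of the stack at about 16°, and the stack is unmoved at about (368,250). I'll carry it to the grate and level it there by easing the low corner onto the fixed grate.

Call:
carry_out --steps '[[[-0.01, 0.015, 0], 0, 1], [[-0.024, 0.043, 0], 0, 1], [[-0.046, 0.083, 0], 0, 1], [[-0.07, 0.125, 0], 0, 1], [[-0.094, 0.167, 0], 0, 1], [[-0.118, 0.209, 0], 0, 1], [[-0.142, 0.252, 0], 0, 1], [[-0.165, 0.295, 0], 0, 1], [[-0.183, 0.328, 0], 0, 1], [[-0.194, 0.347, 0], 0, 1]]'

```text
time: 9.25
tool_pos: [0.5683, -0.1647, 0.2197]
ee_rot: [-3.141, 0.001, 0.558]
wrist_force: [0.1, 0.1, -2.5]
width: 0.01
finger_force: 30.0
```

Call:
carry_out --steps '[[[0, 0, 0], 0, 1], [[0, 0, 0], 0, 1], [[0, 0, 0], 0, 1]]'

```text
time: 9.62
tool_pos: [0.5694, -0.1606, 0.2207]
ee_rot: [-3.141, -0.0, 0.562]
wrist_force: [-0.3, -0.5, -2.7]
width: 0.0098
finger_force: 30.0
```

```bash
python3 - <<'E'
from h import *
o=robot.get_obs(); print(o["tool_pos"],o["wrist_force"],o["wrist_torque"],o["width"])
s,W=floor((.475,-.218),.08,.22); save(s,"t4.png")
s,W=floor((.475,-.218),.08,.22,"scene"); save(s,"s4.png")
to(.569,-.162,.12,.559)
E
```

```text
[ 0.56944922 -0.16061854  0.2206927 ] [-0.3170367  -0.51503997 -2.73510707] [ 0.07291872 -0.19320149 -0.02068758] 0.009842300010256193
top 769 grad [0.237 0.146] zc 0.1518 tilt 15.6
scene 369 grad [0.244 0.184] zc 0.1526 tilt 17.0
at [ 0.5695 -0.1609  0.2207] [ 3.141 -0.     0.562] shift [-0.001   0.0007  0.1007] turn 0.019
```

View pics/t4.png

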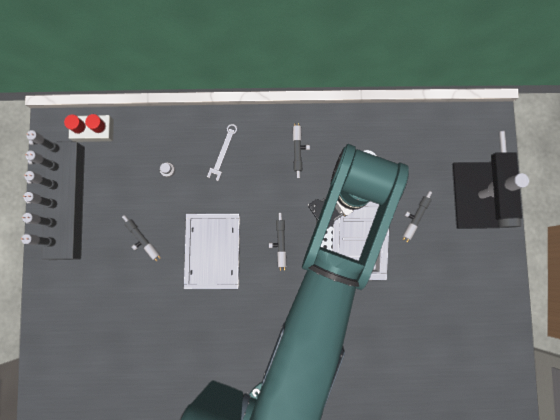

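The top view shows the tray held over the grate at about (355,243). The stack at (212,251) and injector0 at (281,243) are where they were. I'll lower it until the heel touches.

Call:
carry_out --steps '[[[0, 0, 0.015], 0, 1], [[0, 0, 0.035], 0, 1], [[0, 0, 0.06], 0, 1], [[0, 0, 0.08], 0, 1], [[0, 0, 0.092], 0, 1], [[0, 0, 0.1], 0, 1], [[0.001, 0, 0.105], 0, 1], [[0.003, 0, 0.11], 0, 1], [[0.005, 0, 0.115], 0, 1], [[0.005, 0, 0.115], 0, 1]]'

```text
time: 10.98
tool_pos: [0.5736, -0.1594, 0.1052]
ee_rot: [-3.141, 0.0, 0.561]
wrist_force: [0.0, 0.3, -1.3]
width: 0.0097
finger_force: 30.0
```

```bash
python3 - <<'E'
from h import *
o=robot.get_obs(); print(o["tool_pos"],o["wrist_force"],o["wrist_torque"],o["width"])
floor((.478,-.216),.03,.12)
floor((.478,-.216),.03,.12,"scene")
E
```

```text
[ 0.5736059  -0.15935204  0.10520353] [ 5.02965746e-05  2.87547391e-01 -1.31319189e+00] [ 0.12037176 -0.17146723  0.08552691] 0.009685351035002687
top 518 grad [0.235 0.132] zc 0.0365 tilt 15.1
scene 237 grad [0.213 0.144] zc 0.0379 tilt 14.4
```

Contact is beginning, with the wrist load halved. I'll continue along the levelling arc.

Call:
carry_out --steps '[[[0.002, 0, 0.005], 0, 1], [[0.004, 0, 0.01], 0, 1], [[0.006, 0, 0.015], 0, 1], [[0.008, 0, 0.02], 0, 1], [[0.01, 0, 0.025], 0, 1], [[0.012, 0, 0.03], 0, 1], [[0.014, 0, 0.034], 0, 1], [[0.015, 0, 0.038], 0, 1], [[0.015, 0, 0.038], 0, 1]]'

```text
time: 12.2
tool_pos: [0.586, -0.1515, 0.0669]
ee_rot: [-3.141, 0.001, 0.56]
wrist_force: [0.3, 0.2, 0.7]
width: 0.0098
finger_force: 30.0
```

```bash
python3 - <<'E'
from h import *
o=robot.get_obs(); print(o["tool_pos"],o["wrist_force"],o["wrist_torque"],o["width"])
floor((.49,-.21),.012,.12)
floor((.49,-.21),.012,.12,"scene")
E
```

```text
[ 0.58600055 -0.15145561  0.06688467] [0.32623621 0.19712657 0.71769337] [-0.1158877  -0.01485029  0.06371082] 0.009777345469675316
top 433 grad [0.075 0.044] zc 0.0209 tilt 5.0
scene 270 grad [0.075 0.05 ] zc 0.0217 tilt 5.1
```

Call:
carry_out --steps '[[[0.001, 0, 0.004], 0, 1], [[0.003, 0, 0.008], 0, 1], [[0.004, 0, 0.012], 0, 1], [[0.005, 0, 0.015], 0, 1], [[0.006, 0, 0.017], 0, 1], [[0.006, 0, 0.017], 0, 1]]'

```text
time: 13.05
tool_pos: [0.5909, -0.1484, 0.05]
ee_rot: [-3.141, 0.001, 0.56]
wrist_force: [-1.5, -0.6, 0.1]
width: 0.0099
finger_force: 30.0
```

```bash
python3 - <<'E'
from h import *
o=robot.get_obs(); print(o["tool_pos"],o["wrist_force"],o["wrist_torque"],o["width"])
floor((.49,-.21),.01,.12)
E
```

```text
[ 0.59089682 -0.14840396  0.04997266] [-1.54844302 -0.64236273  0.06908841] [-0.30771895  0.40359734  0.03236644] 0.009856315535012181
top 398 grad [ 0.007 -0.002] zc 0.0133 tilt 0.4
```

The tray is level at 0.4°. I'll lift it gently to hold height.

Call:
carry_out --steps '[[[0, 0, -0.006], 0, 1], [[0, 0, -0.015], 0, 1], [[0, 0, -0.03], 0, 1], [[0, 0, -0.05], 0, 1], [[0, 0, -0.07], 0, 1], [[0, 0, -0.09], 0, 1], [[0, 0, -0.11], 0, 1], [[0, 0, -0.125], 0, 1], [[0, 0, -0.13], 0, 1], [[0, 0, -0.13], 0, 1]]'

```text
time: 14.35
tool_pos: [0.5914, -0.1483, 0.1807]
ee_rot: [3.141, -0.0, 0.56]
wrist_force: [-0.7, 0.4, -2.7]
width: 0.0101
finger_force: 30.0
```

Call:
carry_out --steps '[[[0, 0, 0], 0, 1], [[0, 0, 0], 0, 1], [[0, 0, 0], 0, 1], [[0, 0, 0], 0, 1]]'

```text
time: 14.85
tool_pos: [0.5913, -0.1483, 0.1803]
ee_rot: [-3.141, 0.0, 0.56]
wrist_force: [0.3, -0.1, -1.8]
width: 0.0098
finger_force: 30.0
```

```bash
python3 - <<'E'
from h import *
o=robot.get_obs(); print(o["tool_pos"],o["wrist_force"],o["width"],abs(o["qvel"]).max())
for n in["top","scene"]:
    s,W=floor((.49,-.21),.09,.2,n); save(s,n+"5.png")
    m=(abs(W[...,0]-.49)<.15)&(abs(W[...,1]+.21)<.12)&(W[...,2]>.13)&(W[...,2]<.185)
    q=W[m]; print(np.percentile(q,[1,99],axis=0).round(3))
    Z=W[...,2]; f=W[(abs(W[...,0]-.467)<.13)&(abs(W[...,1]-.18)<.1)&(Z>.062)&(Z<.08)]
    print("stack",cv2.minAreaRect(f[:,:2].astype(np.float32)),np.median(f[:,2]))
E
```

```text
[ 0.59130914 -0.14828311  0.18027892] [ 0.31386524 -0.12897058 -1.78448607] 0.00975229805852449 0.002544266772480294
top 593 grad [ 0.014 -0.004] zc 0.1421 tilt 0.8
[[ 0.391 -0.286  0.137]
 [ 0.593 -0.137  0.176]]
stack ((0.4660847783088684, 0.1808721125125885), (0.15066532790660858, 0.2078191637992859), 88.79875183105469) 0.06894798419201945
scene 403 grad [0.017 0.029] zc 0.1428 tilt 1.9
[[ 0.391 -0.282  0.139]
 [ 0.599 -0.134  0.177]]
stack ((0.46556222438812256, 0.1814650446176529), (0.15190358459949493, 0.2116336077451706), 88.52023315429688) 0.06957102114399993
```

View pics/scene5.png

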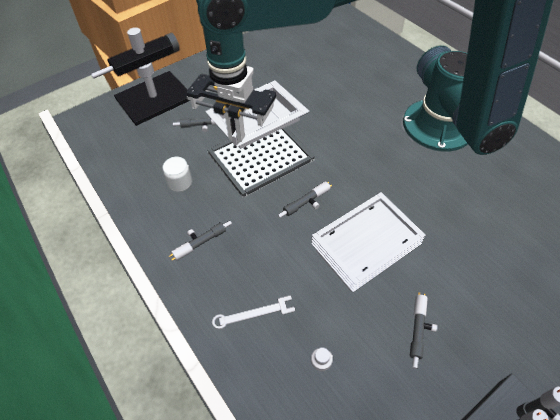

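The scene view shows the tray held level above the grate at about (260,112), with the stack still at (368,240) and the bystanders where they were. The measurements put the tray centred within a few mm, tilted 1–2°, with its underside at about 0.138 m.

```bash
python3 -c "
from bench import robot
print(robot.close_job())"
```

```text
the job is handed in; nothing more can be done
None
```

The job is handed in, with no verdict returned: I peeled the tray off lug corner first at about 15° and held it steady over the grate, centred within a few mm, 1–2° off level, underside about 14 cm above the bench, after pressing its low corner on the grate to level it; the stack measured within about 1 mm of where it was and the bystanders look undisturbed in the images.

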